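# Hang the orange slide rack on the fold-out drain hook

### The job

Swing the folding hook on the drain stand fully out from its panel by its yellow pull, then hang the orange slide rack on the hook's arm by the opening in its handle, so that it hangs still and upright over the drip tray between the panel and the yellow pull. Leave the blue and white racks where they stand.

Things in the scene. Friction and masses are not known exactly. Their poses are not given: they have to be found in the camera images.
- hook (a joint): Folding hook: a level steel arm, 10 mm thick, axis 160 mm above the table, on a vertical hinge 25 mm off the front face of the drain stand's panel. 0 rad = folded flat along the panel; grows to 1.57, a stop, arm square out from the panel. Seen from above it opens clockwise. Starts at 0 to 0.3. Stays where it is left; about 1 N at the pull moves it.
- drain_stand: Fixed drain stand: white upright panel 260 mm long (x), 18 mm thick (y), 150 mm high, with a grey drip tray 15 mm high before its front face, which looks along -y. Origin: under the panel's middle, at table height. The hinge axis is at x = -70, y = -34 mm; the folded arm points to +x, the open one to -y.
- hook_pull (a point): Centre of the yellow pull: an upright round post, 14 mm across, at the free end of the hook, 125 mm from the hinge axis. It stands on the arm and its top is 195 mm above the table; this point is 180 mm above the table (20 mm above the arm's axis). x axis: along the arm, from hinge to pull; z up; it turns with the hook.
- orange_rack_center (a point): Orange slide rack, 160 mm high, about 160 g; point on its centre line, 80 mm above its base. z up, x along its 90 mm width, y its 60 mm depth. Basket 35 mm high; above it a handle 10 mm thick (y): an opening along y, 44 mm wide, 35 to 103 mm above the base (top a shallow inverted V, 93 at the sides), then a grip tab 36 mm wide, 104 to 160 mm up. Hung, its base is 62 mm above the table.
- blue_rack_center (a point): Blue slide rack, same shape and axes as the orange one; not to be moved. Point 80 mm above its base.
- white_rack_center (a point): White slide rack, same shape and axes as the orange one; not to be moved. Point 80 mm above its base.

How it is judged:
On the way:
1. the hook is swung out, while the orange rack is not yet on it (value of joint hook above 1.35 rad and distance of orange_rack_center from where it was at the start of the episode below 0.05 m), for 0.2 s.
At the end, for the whole second after the job is handed in: Hook at least 1.35 rad open; the orange rack hangs on its arm by the handle opening: its middle 8 to 120 mm from the yellow pull towards the hinge, within 20 mm of the arm sideways, within 14 mm of its hanging height, upright within 0.2 rad, at rest (value of joint hook above 1.35 rad and x of orange_rack_center in the frame of hook_pull between -0.12 and -0.008 m and y of orange_rack_center in the frame of hook_pull between -0.02 and 0.02 m and z of orange_rack_center in the frame of hook_pull between -0.053 and -0.025 m and angle between orange_rack_center's own z axis and vertical below 0.2 rad and linear speed of orange_rack below 0.03 m/s and angular speed of orange_rack below 0.4 rad/s); the robot touches nothing.
It fails at once if the blue or white rack is moved by more than 30 mm or tipped (distance of any of blue_rack_center, white_rack_center from where it was at the start of the episode above 0.03 m or angle between any of blue_rack_center, white_rack_center's own z axis and vertical above 0.35 rad).
It also fails if it takes over 56 s, if anything falls off the work surface, if the arm or the gripper's body presses on something with over 40 N, if the wrist force passes 120 N, or if a joint passes its speed limit or range.

### The arm

A 6-joint arm with a two-finger parallel gripper is mounted at the origin on the work surface. World frame = base frame: x ahead of the robot, y to its left, z up, the work surface at z = 0. Lengths are in m, angles in rad, forces in N, time in s.
With the tool pointing down it reaches from about 0.25 to 0.775 m from the base axis. Payload 4 kg.
Tool frame: the origin (TCP) lies at the very end of the fingers, on their centre line; the grasp point (between the pads) lies 19 mm behind it (arm.hold_point_z is the distance from the TCP to the grasp point, in m); x points along the fingers, y is the direction in which the jaws open and shut, and the axes are right-handed (so a half turn about x gives the same grasp; the last joint's range is limited). The gripper opens to 85 mm and grips with 20 to 120 N. Pads are 22 mm wide; open, the fingers measure 114 mm over their backs; the gripper's body (76 mm by 85 mm) begins 54 mm behind the grasp point. The pads swing forward as they close: fully open they stand 13 mm farther back than shut.
Start: joints at [1.118, 0.087, 1.371, -0, 1.684, -0.103], TCP at [0.189, 0.517, 0.199] pointing down, gripper open.
Joint ranges: [-3.1, 3.1], [-0.76, 2.03], [0.27, 2.55], [-1.08, 4.22], [0.17, 2.65], [-2.57, 2.57]. Speed limits (rad/s): [2.79, 2.79, 3.14, 3.14, 3.14, 3.14].

### API

Orientations are given as a rotation vector (axis times angle).
In Python, from station import telemetry, get_image, hand_in, arm gives the robot as it stands.
- The arm moves only by the tool servo_tool, never from a script. Its argument "series" is one flat list of numbers, 7 for each row, row after row: the shift along the tool's x, y, z in m, then the turn, a rotation vector about the tool's x, y, z in degrees, then the finger opening in m, from 0 to 0.0854. A call has 1 to 8 rows; each row shifts and turns the commanded pose from where the row before left it, along the tool's axes as they then stand; what a row does not reach is not made up. A row lasts 1/10 s, in which the tool goes at most 50 mm and 8.59 degrees, less where a joint would pass 70% of its speed; a pose out of reach is approached as far as the arm can. A call with a gripper value outside its range is refused whole. The fingers move at their own pace and stop on an object; "squeeze" is the grip in N (left out, the last holds). Time passes only in rows, so rows that do not move let the fingers close. It gives the time, the measured TCP pose, the force and the opening at its end, in the units of the state.
- telemetry.get_state(): the state, without advancing time (a new reading comes with each control period).
- get_image(name): name is "side" or "top"; returns a dict with "pixels" (420x560x3 uint8, red, green, blue), "mtx" (3x3 intrinsics, pixels), "camera_from_world" (4x4, takes a point from world to camera coordinates). Camera axes: x right, y up, looking along -z (the intrinsics and any distortion apply to the point x, -y, -z); pixel columns grow to the right and rows downward; lengths in m; the calibration is good to about 2 mm. A picture is of the moment at which its call begins. There is no depth.
- hand_in(): hands the job in, once; it reports no verdict.
The state is a dict: "clock": time; "q": joint angles; "joint_vel": joint speeds; "joint_efforts": joint torques, N m; "eef_pos": TCP position; "tcp_rot": TCP orientation; "wrist_force": force on the tool from outside, world axes, zero at the start; "ft_torque": the same for the moment, N m; "grip_width": finger opening in m.
Only numpy, scipy, OpenCV 4.12 (cv2) and the standard library are available. Lean on these libraries where they do the work, as an engineer would, in place of code of your own. Each camera call takes 0.05 s, during which the arm holds its last target. There are 200 camera calls.

## Working session

There is one attempt and no reset: what is moved stays moved. The work goes in short steps, Python scripts to look and compute and a tool call to move; the robot and the scene stay as the last step left them, time stands still between calls to the robot, and variables do not carry over. Pictures are saved under pics/ and viewed, about 8 in all and at most 12, crops included, and the job is handed in when it is done.

Besides the shell and the picture viewer there is one more tool, called after "Emit:" as name(argument=value, ...), one argument or row to a line, values as JSON. servo_tool: Moves the arm, as the interface text tells. Its arguments: {"type":"object","properties":{"series":{"type":"array"},"squeeze":{"type":"number"}},"required":["series"]}

```bash
mkdir -p pics; ls; python3 - <<'E'
from station import telemetry,get_image,arm
import cv2,numpy as np
print(telemetry.get_state(), arm.hold_point_z)
for n in("side","top"):
    im=get_image(n); cv2.imwrite(f"pics/{n}0.png",im["pixels"][:,:,::-1]); np.savez(f"{n}0.npz",**im)
    print(n,im["mtx"].tolist(),np.round(im["camera_from_world"],3).tolist(),[k for k in im])
E
```

```text
pics
{'clock': 0.0, 'q': array([ 1.11790454e+00,  8.79787571e-02,  1.37230712e+00, -3.56949716e-05,
        1.68359748e+00, -1.03097585e-01]), 'joint_vel': array([-0.00012662, -0.00141137, -0.00155444, -0.00054794,  0.0011981 ,
       -0.00115097]), 'joint_efforts': array([-4.76794412e-04, -3.51873565e+01, -3.13267529e+01, -3.16924070e-04,
        1.07326463e-02,  2.81808786e-05]), 'eef_pos': array([0.18824362, 0.51615626, 0.19739941]), 'tcp_rot': array([ 0.27275467,  1.55390816, -0.2762449 ]), 'wrist_force': array([ 0.11330343,  0.0902248 , -0.54512608]), 'ft_torque': array([ 0.04501469,  0.00831997, -0.04206621]), 'grip_width': 0.08514869212694008} 0.0187
side [[398.9617405685529, 0.0, 281.271325366041], [0.0, 398.9617405685529, 211.8869533048567], [0.0, 0.0, 1.0]] [[-0.972, -0.236, 0.003, 0.513], [0.159, -0.646, 0.746, -0.189], [-0.175, 0.726, 0.665, -0.917], [0.0, 0.0, 0.0, 1.0]] ['pixels', 'mtx', 'camera_from_world']
top [[411.73699903684155, 0.0, 277.7941104447642], [0.0, 411.73699903684155, 215.71277755320628], [0.0, 0.0, 1.0]] [[0.0, -1.0, 0.016, -0.033], [0.983, 0.003, 0.185, -0.554], [-0.185, 0.016, 0.983, -1.063], [0.0, 0.0, 0.0, 1.0]] ['pixels', 'mtx', 'camera_from_world']
```

View pics/top0.png

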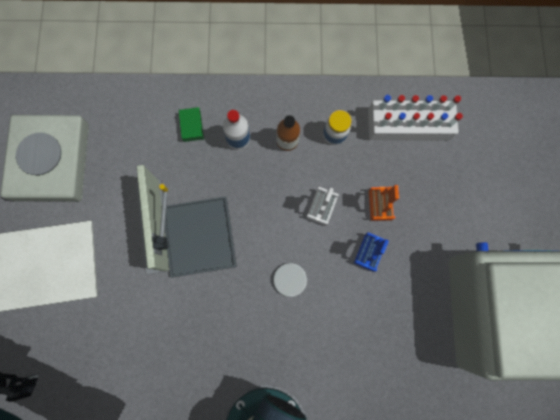

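View pics/side0.png

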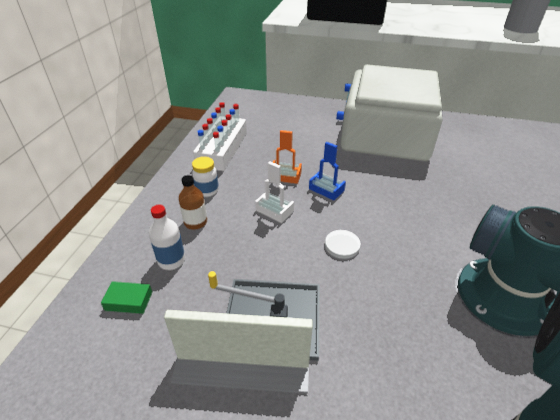

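Top view: the stand is on the left, with panel top near (148,215), hinge (160,242) and yellow pull (163,187). The racks are white (323,205), orange (383,203) and blue (371,252). In the side view the orange tab is near (286,140) and the pull near (212,279).

```bash
cat > h.py <<'E'
import cv2,numpy as np
from scipy.spatial.transform import Rotation as R
from station import telemetry,get_image
def ray(im,uv):
    T=np.array(im["camera_from_world"]);K=np.array(im["mtx"])
    a=np.linalg.solve(K,np.r_[uv,1.]);d=T[:3,:3].T@np.array([a[0],-a[1],-a[2]])
    return -T[:3,:3].T@T[:3,3],d
def onz(im,uv,z):
    c,d=ray(im,np.array(uv,float));return c+d*(z-c[2])/d[2]
def tri(r):
    A=0;b=0
    for c,d in r:
        d=d/np.linalg.norm(d);P=np.eye(3)-np.outer(d,d);A=A+P;b=b+P@c
    return np.linalg.solve(A,b)
def proj(im,p):
    T=np.array(im["camera_from_world"]);q=T[:3,:3]@p+T[:3,3];v=np.array(im["mtx"])@np.array([q[0],-q[1],-q[2]]);return v[:2]/v[2]
HSV=dict(yellow=((22,140,90),(34,255,255)),orange=((3,170,90),(16,255,255)),blue=((110,170,60),(130,255,255)))
def mask(im,col,box):
    h=cv2.cvtColor(im["pixels"],cv2.COLOR_RGB2HSV);m=cv2.inRange(h,*map(np.array,HSV[col]))
    k=np.zeros_like(m);x0,y0,x1,y1=box;k[y0:y1,x0:x1]=m[y0:y1,x0:x1];return k
def cen(m):
    y,x=np.nonzero(m);return np.array([x.mean(),y.mean()]),len(x),(x.min(),y.min(),x.max(),y.max())
def tool():
    s=telemetry.get_state();M=R.from_rotvec(s["tcp_rot"]).as_matrix();return s,M
E
python3 - <<'E'
from h import *
S,T=[dict(np.load(f"{n}0.npz")) for n in("side","top")]
ms,mt=mask(S,"yellow",(190,260,230,295)),mask(T,"yellow",(150,175,180,200))
a,b=cen(ms),cen(mt);print(a,b,tri([ray(S,a[0]),ray(T,b[0])]),onz(T,b[0],.185),onz(S,a[0],.18))
ms,mt=mask(S,"orange",(265,125,310,190)),mask(T,"orange",(360,175,410,230))
print(cen(ms),cen(mt))
for n,im,box in(("s",S,(190,100,350,330)),("t",T,(130,150,410,290))):
    x0,y0,x1,y1=box
    cv2.imwrite(f"pics/{n}1.png",cv2.resize(im["pixels"][y0:y1,x0:x1,::-1],None,fx=2.8 if n=="t" else 2.6,fy=2.8 if n=="t" else 2.6,interpolation=cv2.INTER_CUBIC))
s,M=tool();print(M.round(3))
# panel white top face: bright mask contour
g=cv2.cvtColor(T["pixels"],cv2.COLOR_RGB2GRAY)
E
```

```text
(array([212.4245283 , 279.39622642]), 106, (np.int64(208), np.int64(272), np.int64(216), np.int64(287))) (array([162.69444444, 187.25      ]), 36, (np.int64(159), np.int64(184), np.int64(166), np.int64(190))) [0.59774269 0.24850253 0.17772123] [0.59712921 0.24678888 0.185     ] [0.59550979 0.25024961 0.18      ]
(array([287.64588529, 154.64089776]), 401, (np.int64(273), np.int64(131), np.int64(300), np.int64(182))) (array([384.20578778, 202.15434084]), 311, (np.int64(370), np.int64(186), np.int64(397), np.int64(219)))
[[-0.001  0.343  0.939]
 [-0.002  0.939 -0.343]
 [-1.    -0.002 -0.   ]]
```

View pics/t1.png

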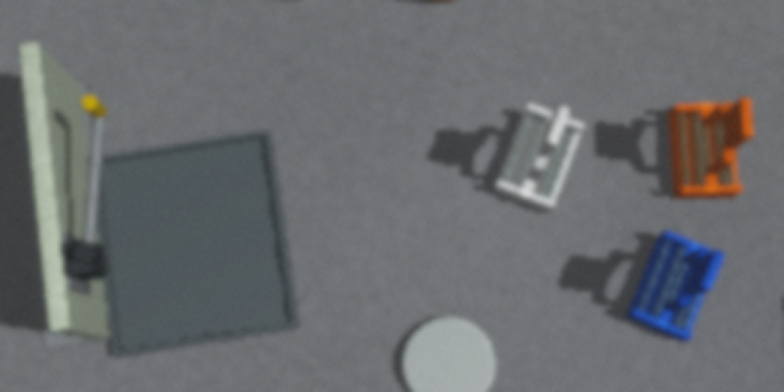

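View pics/s1.png

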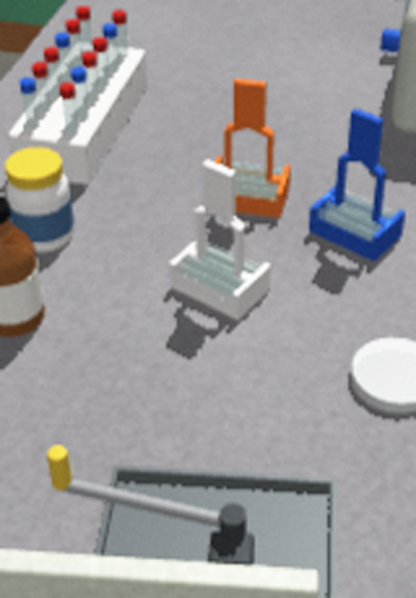

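```bash
python3 - <<'E'
from h import *
S,T=[dict(np.load(f"{n}0.npz")) for n in("side","top")]
t=lambda x,y,z:onz(T,(x/2.8+130-.3,y/2.8+150-.3),z)
s=lambda x,y,z:onz(S,(x/2.6+190-.3,y/2.6+100-.3),z)
a,b=t(41,43,.15),t(70,327,.15);print("panel front edge",a,b,np.linalg.norm(a-b))
u=(a-b)/np.linalg.norm(a-b);print("ang",np.degrees(np.arctan2(u[1],u[0])))
n=np.array([u[1],-u[0],0]);mid=(a+b)/2;h=mid-.07*u+.025*n;print("hinge",h)
p=np.array([.597,.2485,.15]);d=p-h;print(np.linalg.norm(d),"hook",np.degrees(np.arctan2(d@n,d@u)))
print("hinge img",t(84,248,.175),"tray front",t(266,134,.015),t(297,323,.015))
print("orange rim",t(671,106,.035),t(677,196,.035),t(741,190,.035))
print("tab",s(250,104,.132),s(235,80,.16),s(266,82,.16),s(235,125,.104),s(266,127,.104))
x,y=(286.2,140);g=t(747,97,.16),t(750,140,.16);print(g)
print("base front",s(289,190,.035),s(219,180,.035))
m=mask(T,"orange",(360,175,410,230));ys,xs=np.nonzero(m)
c=onz(T,cen(m)[0],.05);print(c)
E
```

```text
panel front edge [0.66343422 0.30512006 0.15      ] [0.41029691 0.2651919  0.15      ] 0.25626696220418405
ang 8.963596919110154
hinge [0.47161561 0.24955481 0.15      ]
0.12538882519412275 hook 9.445590533328717
hinge img [0.47516438 0.25009198 0.175     ] tray front [0.61215184 0.11747998 0.015     ] [0.42302846 0.08270477 0.015     ]
orange rim [ 0.63781225 -0.28769087  0.035     ] [ 0.54655019 -0.2898767   0.035     ] [ 0.55276143 -0.35344797  0.035     ]
tab [ 0.59276215 -0.32038008  0.132     ] [ 0.61017555 -0.32056094  0.16      ] [ 0.57590455 -0.32464362  0.16      ] [ 0.60922209 -0.31688864  0.104     ] [ 0.57397777 -0.32133479  0.104     ]
(array([ 0.61370175, -0.32506401,  0.16      ]), array([ 0.57454014, -0.32563682,  0.16      ]))
base front [ 0.54084868 -0.30221323  0.035     ] [ 0.62487487 -0.30189187  0.035     ]
[ 0.59282664 -0.32320213  0.05      ]
```

Emit:
servo_tool(
  series=[-0.02, 0, 0, -6.7, 0, 0, 0.085, -0.02, 0, 0, -6.7, 0, 0, 0.085, -0.02, 0, 0, -6.7, 0, 0, 0.085, 0, -0.026, 0.04, 0, 0, 0, 0.085, 0, -0.026, 0.04, 0, 0, 0, 0.085, 0, -0.026, 0.04, 0, 0, 0, 0.085, 0, -0.026, 0.04, 0, 0, 0, 0.085, 0, -0.026, 0.04, 0, 0, 0, 0.06],
  squeeze=25,
)

```text
clock: 0.9
eef_pos: [0.3897, 0.3856, 0.2581]
tcp_rot: [-0.001, 1.571, 0.001]
wrist_force: [0.6, -0.8, -0.3]
grip_width: 0.0731
```

Emit:
servo_tool(
  series=[0, -0.026, 0.04, 0, 0, 0, 0.06, 0, -0.026, 0.04, 0, 0, 0, 0.06, 0, -0.026, 0.04, 0, 0, 0, 0.06, 0, -0.026, 0.04, 0, 0, 0, 0.06, 0, -0.026, 0.04, 0, 0, 0, 0.06, 0, 0, 0, 0, 0, 0, 0.06, 0, 0, 0, 0, 0, 0, 0.06],
)

```text
clock: 1.6
eef_pos: [0.5892, 0.2561, 0.2569]
tcp_rot: [0.001, 1.574, -0.001]
wrist_force: [-0.0, 0.4, 0.4]
grip_width: 0.0604
```

Emit:
servo_tool(
  series=[0.0, -0.008, 0.008, 0, 0, 0, 0.06, 0.03, 0, 0, 0, 0, 0, 0.06, 0.03, 0, 0, 0, 0, 0, 0.06, 0.025, 0, 0, 0, 0, 0, 0.06, 0, 0, 0, 0, 0, 0, 0.06],
)

```text
clock: 2.1
eef_pos: [0.5936, 0.2491, 0.1689]
tcp_rot: [-0.004, 1.579, 0.0]
wrist_force: [-0.5, 0.1, -0.3]
grip_width: 0.0601
```

Emit:
servo_tool(
  series=[0, 0, 0, 0, 0, 0, 0.005, 0, 0, 0, 0, 0, 0, 0.005, 0, 0, 0, 0, 0, 0, 0.005, 0, 0, 0, 0, 0, 0, 0.005, 0, 0, 0, 0, 0, 0, 0.005, 0, 0, 0, 0, 0, 0, 0.005],
)

```text
clock: 2.7
eef_pos: [0.5969, 0.2491, 0.174]
tcp_rot: [-0.001, 1.57, 0.001]
wrist_force: [0.2, -0.3, -0.0]
grip_width: 0.0051
```

```bash
python3 - <<'E'
from h import *
o=[]
for n,b in(("side",(150,150,340,350)),("top",(100,110,290,310))):
    im=get_image(n);x0,y0,x1,y1=b
    o.append(cv2.resize(im["pixels"][y0:y1,x0:x1,::-1],None,fx=2.1,fy=2.1,interpolation=cv2.INTER_CUBIC))
cv2.imwrite("pics/c2.png",np.hstack(o))
E
```

```text
(no output)
```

View pics/c2.png

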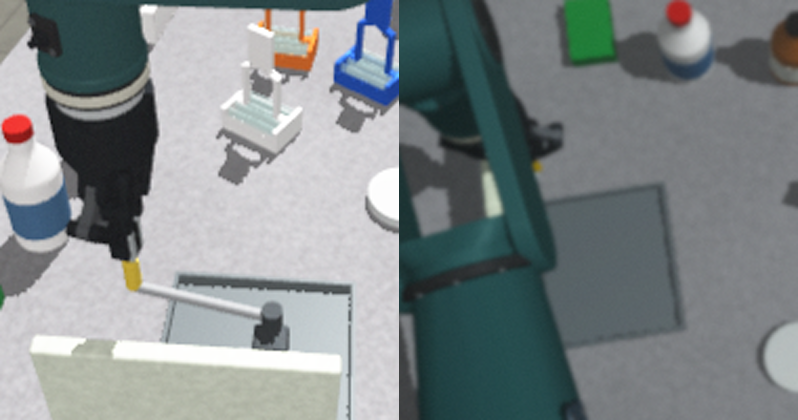

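```bash
python3 - <<'E'
from h import *
S,T=get_image("side"),get_image("top");s,M=tool();print(s["eef_pos"],s["wrist_force"])
a=cen(mask(S,"yellow",(190,250,240,300)));b=cen(mask(T,"yellow",(140,165,200,210)))
print(a,b,onz(S,a[0],.18),onz(T,b[0],.18),proj(S,s["eef_pos"]),proj(T,s["eef_pos"]))
S0=dict(np.load("side0.npz"))
E
```

```text
[0.59677291 0.24909447 0.1735002 ] [ 0.55290046  1.15501361 -0.16228312]
(array([212.43023256, 280.38372093]), 86, (np.int64(208), np.int64(274), np.int64(216), np.int64(287))) (array([164.90909091, 188.63636364]), 11, (np.int64(164), np.int64(187), np.int64(166), np.int64(190))) [0.59468908 0.25235746 0.18      ] [0.59500786 0.24265198 0.18      ] [212.40054795 281.04403812] [162.95887486 188.58802329]
```

```bash
python3 - <<'E'
from h import *
o=[]
for n,b in(("side",(175,225,250,300)),("top",(130,145,205,220))):
    im=get_image(n);x0,y0,x1,y1=b
    c=cv2.resize(im["pixels"][y0:y1,x0:x1,::-1],None,fx=5.3,fy=5.3,interpolation=cv2.INTER_CUBIC)
    o.append(cv2.convertScaleAbs(c,alpha=1.7,beta=20))
cv2.imwrite("pics/c3.png",np.hstack(o))
E
```

```text
(no output)
```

View pics/c3.png

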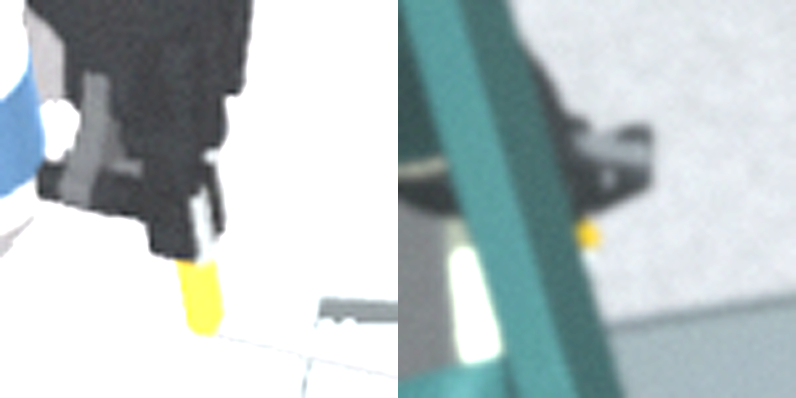

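Emit:
servo_tool(
  series=[-0.03, 0, 0, 0, 0, 0, 0.005, -0.03, 0, 0, 0, 0, 0, 0.005, 0, -0.04, -0.03, 0, 0, 0, 0.005, 0, -0.04, -0.03, 0, 0, 0, 0.005, 0, -0.04, -0.03, 0, 0, 0, 0.005, 0, 0, 0, 0, 0, 0, 0.005, 0, 0, 0, 0, 0, 0, 0.005],
)

```text
clock: 3.7
eef_pos: [0.5067, 0.1285, 0.2341]
tcp_rot: [0.001, 1.569, 0.0]
wrist_force: [-0.5, 0.2, 0.2]
grip_width: 0.0051
```

```bash
python3 - <<'E'
from h import *
o=[];s,M=tool();print(s["eef_pos"])
for n in("side","top"):
    im=get_image(n);u=proj(im,s["eef_pos"]);x0,y0=(u-[37,40]).astype(int);print(n,u,"crop",x0,y0, "uv in crop",(u-[x0,y0])*5.3)
    c=cv2.resize(im["pixels"][y0:y0+75,x0:x0+75,::-1],None,fx=5.3,fy=5.3,interpolation=cv2.INTER_CUBIC)
    c=cv2.convertScaleAbs(c,alpha=1.7,beta=20)
    for k,col in((0,(0,0,255)),(-.02,(255,0,0))):
        v=(proj(im,s["eef_pos"]-np.array([0,0,k]))-[x0,y0])*5.3;cv2.circle(c,tuple(v.astype(int)),3,col,-1)
    o.append(c)
cv2.imwrite("pics/c4.png",np.hstack(o))
E
```

```text
[0.50666071 0.12854249 0.23411688]
side [276.60844504 220.76820709] crop 239 180 uv in crop [199.3247587  216.07149757]
top [207.81558848 221.02055402] crop 170 181 uv in crop [200.42261897 212.1089363 ]
```

View pics/c4.png

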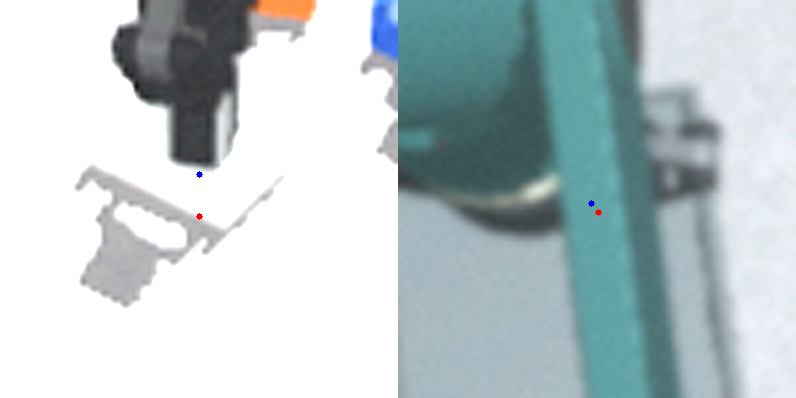

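```bash
python3 - <<'E'
from h import *
S,T=[dict(np.load(f"{n}0.npz")) for n in("side","top")]
p=np.array([.1885,.5165,.198])
for dz in(0,.02,.04):
  for k in(-.045,0,.045):
    q=p+[k*.343,k*.939,dz];print(dz,k,proj(T,q).round(1),proj(S,q).round(1))
a=T["pixels"][350:420,0:75,::-1];b=S["pixels"][345:420,485:560,::-1]
f=lambda c:cv2.convertScaleAbs(cv2.resize(c,(400,400),interpolation=cv2.INTER_CUBIC),alpha=1.7,beta=20)
cv2.imwrite("pics/c5.png",np.hstack([f(a),f(b)]))
E
```

```text
0 -0.045 [ 45.6 374.9] [479.1 483.3]
0 0 [ 26.8 367.5] [469.1 522.8]
0 0.045 [  8.  360.1] [457.7 567.7]
0.02 -0.045 [ 40.5 376.8] [484.9 478.2]
0.02 0 [ 21.3 369.2] [474.9 518.6]
0.02 0.045 [  2.1 361.6] [463.6 564.7]
0.04 -0.045 [ 35.2 378.7] [491.  472.8]
0.04 0 [ 15.5 370.9] [481.2 514.1]
0.04 0.045 [ -4.1 363.2] [469.9 561.4]
```

View pics/c5.png

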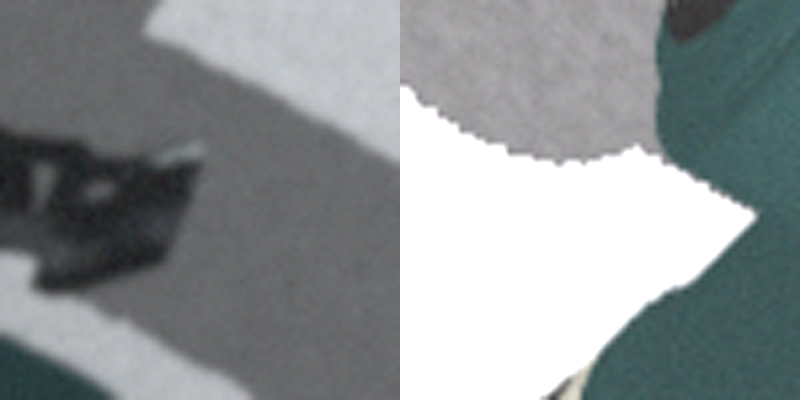

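Emit:
servo_tool(
  series=[0, -0.05, 0.01, 0, 0, 0, 0.005, 0, -0.05, 0.01, 0, 0, 0, 0.005, 0, 0, 0, 8, 0, 0, 0.005, 0, 0, 0, 8, 0, 0, 0.005, 0, 0, 0, 8, 0, 0, 0.005, 0, 0, 0, 8, 0, 0, 0.005, 0, 0, 0, 8, 0, 0, 0.005, 0, 0, 0, 8, 0, 0, 0.005],
)

```text
clock: 4.6
eef_pos: [0.528, 0.0321, 0.2334]
tcp_rot: [0.657, 1.469, -0.656]
wrist_force: [-0.5, -0.2, -1.1]
grip_width: 0.0049
```

Emit:
servo_tool(
  series=[0.05, 0, 0, 8, 0, 0, 0.005, 0.05, 0, 0, 8, 0, 0, 0.005, 0, 0, 0, 8, 0, 0, 0.005, 0, 0, 0, 8, 0, 0, 0.005, 0, 0, 0, 0, 0, 0, 0.005, 0, 0, 0, 0, 0, 0, 0.005],
)

```text
clock: 5.2
eef_pos: [0.5278, 0.0317, 0.1339]
tcp_rot: [1.076, 1.288, -1.075]
wrist_force: [-0.3, -0.8, 0.3]
grip_width: 0.005
```

```bash
python3 - <<'E'
from h import *
o=[];s,M=tool();print(s["eef_pos"],M.round(2).tolist())
for n in("side","top"):
    im=get_image(n);u=proj(im,s["eef_pos"]);x0,y0=(u-[50,60]).astype(int)
    c=cv2.resize(im["pixels"][y0:y0+100,x0:x0+100,::-1],None,fx=4,fy=4,interpolation=cv2.INTER_CUBIC)
    c=cv2.convertScaleAbs(c,alpha=1.7,beta=20)
    for k,col in((0,(0,0,255)),(.02,(255,0,0))):
        v=(proj(im,s["eef_pos"]+np.array([0,0,k]))-[x0,y0])*4;cv2.circle(c,tuple(v.astype(int)),3,col,-1);print(n,v)
    o.append(c)
cv2.imwrite("pics/c6.png",np.hstack(o))
E
```

```text
[0.52775546 0.03167986 0.13389507] [[0.0, 0.98, 0.18], [0.0, 0.18, -0.98], [-1.0, 0.0, -0.0]]
side [201.13944119 241.26263542]
side [201.06292517 214.98155916]
top [200.08883281 242.97813575]
top [198.67885034 237.24544491]
```

View pics/c6.png

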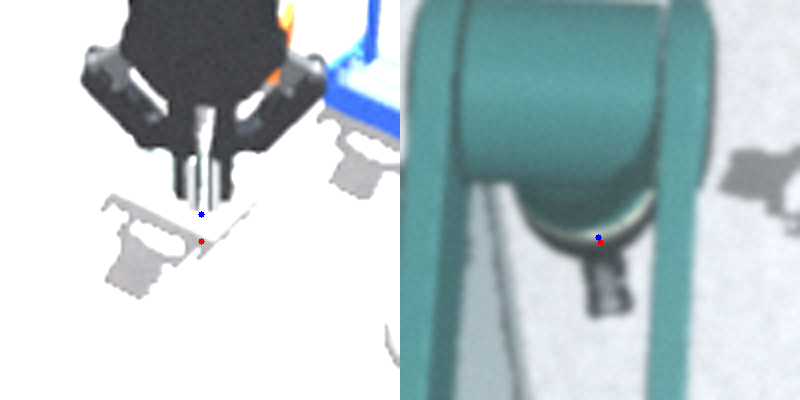

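Emit:
servo_tool(
  series=[0.05, 0, 0, 0, 0, 0, 0.005, 0.044, 0, 0, 0, 0, 0, 0.005, 0.02, 0, 0, 0, 0, 0, 0.005, 0, 0, 0, 0, 0, 0, 0.005, 0, 0, 0, 0, 0, 0, 0.005],
)

```text
clock: 5.8
eef_pos: [0.5275, 0.031, 0.0205]
tcp_rot: [1.079, 1.286, -1.077]
wrist_force: [0.1, 0.3, 0.5]
grip_width: 0.0047
```

```bash
python3 - <<'E'
from station import arm
print({k:getattr(arm,k) for k in dir(arm) if k[0]!="_"})
E
```

```text
{'Unreachable': <class 'station.Unreachable'>, 'hold_point_z': 0.0187}
```

Emit:
servo_tool(
  series=[0.006, 0, 0, 0, 0, 0, 0.005, 0, 0, 0, 0, 0, 0, 0.005],
)

```text
clock: 6.0
eef_pos: [0.5278, 0.031, 0.015]
tcp_rot: [1.08, 1.285, -1.077]
wrist_force: [-0.6, 0.4, 0.3]
grip_width: 0.0051
```

Emit:
servo_tool(
  series=[0.006, 0, 0, 0, 0, 0, 0.005, 0, 0, 0, 0, 0, 0, 0.005],
)

```text
clock: 6.2
eef_pos: [0.5264, 0.031, 0.0074]
tcp_rot: [1.079, 1.287, -1.079]
wrist_force: [-0.6, 0.7, 0.0]
grip_width: 0.0053
```

Emit:
servo_tool(
  series=[0.006, 0, 0, 0, 0, 0, 0.005, 0, 0, 0, 0, 0, 0, 0.005],
)

```text
clock: 6.4
eef_pos: [0.5259, 0.031, 0.0007]
tcp_rot: [1.078, 1.289, -1.08]
wrist_force: [-0.1, 0.4, -0.3]
grip_width: 0.005
```

Emit:
servo_tool(
  series=[0.005, 0, 0, 0, 0, 0, 0.005, 0, 0, 0, 0, 0, 0, 0.005],
)

```text
clock: 6.6
eef_pos: [0.526, 0.031, -0.0043]
tcp_rot: [1.078, 1.288, -1.08]
wrist_force: [-0.8, 0.4, -0.5]
grip_width: 0.0049
```

Emit:
servo_tool(
  series=[0.004, 0, 0, 0, 0, 0, 0.005, 0, 0, 0, 0, 0, 0, 0.005],
)

```text
clock: 6.8
eef_pos: [0.5262, 0.031, -0.008]
tcp_rot: [1.079, 1.288, -1.08]
wrist_force: [-0.2, 0.8, -0.9]
grip_width: 0.0047
```

Emit:
servo_tool(
  series=[0.005, 0, 0, 0, 0, 0, 0.005, 0, 0, 0, 0, 0, 0, 0.005],
)

```text
clock: 7.0
eef_pos: [0.526, 0.0311, -0.0132]
tcp_rot: [1.079, 1.288, -1.08]
wrist_force: [0.8, -0.3, -0.5]
grip_width: 0.0049
```

Emit:
servo_tool(
  series=[0.004, 0, 0, 0, 0, 0, 0.005, 0, 0, 0, 0, 0, 0, 0.005],
)

```text
clock: 7.2
eef_pos: [0.5261, 0.031, -0.017]
tcp_rot: [1.079, 1.288, -1.08]
wrist_force: [0.1, -0.9, -0.4]
grip_width: 0.0049
```

Emit:
servo_tool(
  series=[0.004, 0, 0, 0, 0, 0, 0.005, 0, 0, 0, 0, 0, 0, 0.005],
)

```text
clock: 7.4
eef_pos: [0.5261, 0.031, -0.021]
tcp_rot: [1.079, 1.288, -1.08]
wrist_force: [0.1, 0.5, 0.7]
grip_width: 0.0051
```

```bash
python3 - <<'E'
from h import *
o=[];s,M=tool();print(s["eef_pos"],s["wrist_force"])
for n in("side",):
    im=get_image(n);u=proj(im,s["eef_pos"]);x0,y0=(u-[50,60]).astype(int)
    c=cv2.resize(im["pixels"][y0:y0+100,x0:x0+100,::-1],None,fx=5,fy=5,interpolation=cv2.INTER_CUBIC)
    for k,col in((0,(0,0,255)),(.02,(255,0,0)),(.04,(0,255,0))):
        v=(proj(im,s["eef_pos"]+np.array([0,0,k]))-[x0,y0])*5;cv2.circle(c,tuple(v.astype(int)),3,col,-1);print(n,v)
    o.append(c)
cv2.imwrite("pics/c7.png",np.hstack(o))
E
```

```text
[ 0.5261396   0.0310466  -0.02101004] [0.05817997 0.49617777 0.68557191]
side [250.51241871 301.0425033 ]
side [250.48193846 274.6580584 ]
side [250.45062452 247.55196465]
```

View pics/c7.png

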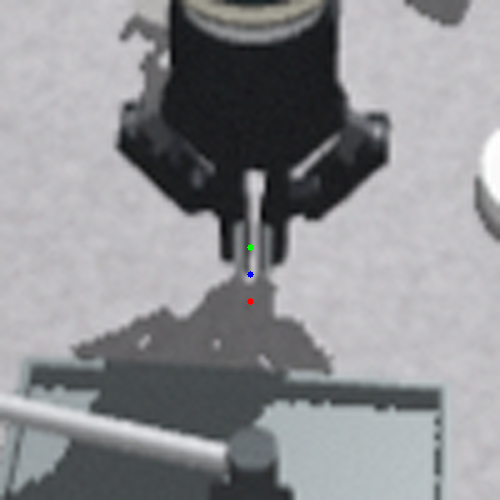

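Emit:
servo_tool(
  series=[0.005, 0, 0, 0, 0, 0, 0.005, 0, 0, 0, 0, 0, 0, 0.005],
)

```text
clock: 7.65
eef_pos: [0.526, 0.0311, -0.0261]
tcp_rot: [1.078, 1.288, -1.08]
wrist_force: [0.3, -0.4, 0.2]
grip_width: 0.0049
```

Emit:
servo_tool(
  series=[0.003, 0, 0, 0, 0, 0, 0.005, 0, 0, 0, 0, 0, 0, 0.005],
)

```text
clock: 7.85
eef_pos: [0.5262, 0.031, -0.0289]
tcp_rot: [1.079, 1.288, -1.079]
wrist_force: [-0.6, -0.6, 0.0]
grip_width: 0.0051
```

Emit:
servo_tool(
  series=[0.002, 0, 0, 0, 0, 0, 0.005, 0, 0, 0, 0, 0, 0, 0.005],
)

```text
clock: 8.05
eef_pos: [0.5264, 0.0311, -0.0307]
tcp_rot: [1.079, 1.288, -1.079]
wrist_force: [-0.5, -0.2, 0.2]
grip_width: 0.005
```

Emit:
servo_tool(
  series=[0.002, 0, 0, 0, 0, 0, 0.005, 0, 0, 0, 0, 0, 0, 0.005],
)

```text
clock: 8.25
eef_pos: [0.5268, 0.031, -0.0323]
tcp_rot: [1.079, 1.287, -1.079]
wrist_force: [0.3, -0.1, 0.4]
grip_width: 0.0047
```

Emit:
servo_tool(
  series=[0.003, 0, 0, 0, 0, 0, 0.005, 0, 0, 0, 0, 0, 0, 0.005],
)

```text
clock: 8.45
eef_pos: [0.5269, 0.031, -0.0325]
tcp_rot: [1.079, 1.287, -1.079]
wrist_force: [-6.4, 0.3, 14.5]
grip_width: 0.0048
```

Emit:
servo_tool(
  series=[0.003, 0, 0, 0, 0, 0, 0.005, 0, 0, 0, 0, 0, 0, 0.005],
)

```text
clock: 8.65
eef_pos: [0.527, 0.031, -0.0326]
tcp_rot: [1.079, 1.287, -1.079]
wrist_force: [-12.5, -0.5, 29.8]
grip_width: 0.0051
```

Emit:
servo_tool(
  series=[-0.05, 0, 0, 0, 0, 0, 0.06, -0.05, 0, 0, 0, 0, 0, 0.06, -0.05, 0, 0, 0, 0, 0, 0.06, -0.05, 0, 0, 0, 0, 0, 0.06, -0.045, 0, 0, 0, 0, 0, 0.06, 0, 0.022, -0.04, 0, 0, 0, 0.06, 0, 0.022, -0.04, 0, 0, 0, 0.06, 0, 0.022, -0.04, 0, 0, 0, 0.06],
)

```text
clock: 9.45
eef_pos: [0.5713, 0.1618, 0.2075]
tcp_rot: [1.081, 1.285, -1.079]
wrist_force: [0.8, 0.8, 0.1]
grip_width: 0.0603
```

Emit:
servo_tool(
  series=[0, 0.022, -0.04, 0, 0, 0, 0.06, 0, 0.02, -0.04, 0, 0, 0, 0.06, 0, 0, 0, 0, 0, 0, 0.06, 0, 0, 0, 0, 0, 0, 0.06],
)

```text
clock: 9.85
eef_pos: [0.5977, 0.2475, 0.2055]
tcp_rot: [1.076, 1.289, -1.079]
wrist_force: [-0.8, -0.1, -0.3]
grip_width: 0.06
```

Emit:
servo_tool(
  series=[0.03, 0, 0, 0, 0, 0, 0.06, 0.025, 0, 0, 0, 0, 0, 0.06, 0.012, 0, 0, 0, 0, 0, 0.06, 0, 0, 0, 0, 0, 0, 0.06, 0, 0, 0, 0, 0, 0, 0.005, 0, 0, 0, 0, 0, 0, 0.005, 0, 0, 0, 0, 0, 0, 0.005, 0, 0, 0, 0, 0, 0, 0.005],
  squeeze=20,
)

```text
clock: 10.65
eef_pos: [0.5974, 0.247, 0.1416]
tcp_rot: [1.079, 1.288, -1.078]
wrist_force: [-3.4, -0.8, 5.0]
grip_width: 0.0134
```

Emit:
servo_tool(
  series=[0, 0, 0, 0, 0, 0, 0.005, 0, 0, 0, 0, 0, 0, 0.005],
)

```text
clock: 10.85
eef_pos: [0.5975, 0.247, 0.1416]
tcp_rot: [1.079, 1.288, -1.078]
wrist_force: [-5.8, -0.9, 5.7]
grip_width: 0.0129
```

Emit:
servo_tool(
  series=[-0.003, 0, 0, 0, 0, 0, 0.005, 0, -0.006, 0.021, 0, 0, 0, 0.005, 0, -0.0097, 0.0196, 0, 0, 0, 0.005, 0, -0.013, 0.0176, 0, 0, 0, 0.005, 0, -0.0159, 0.0151, 0, 0, 0, 0.005, 0, 0, 0, 0, 0, 0, 0.005],
)

```text
clock: 11.45
eef_pos: [0.5677, 0.1636, 0.1419]
tcp_rot: [1.08, 1.281, -1.082]
wrist_force: [4.7, -4.1, -5.0]
grip_width: 0.0132
```

Emit:
servo_tool(
  series=[0, -0.0182, 0.0121, 0, 0, 0, 0.005, 0, -0.0201, 0.0088, 0, 0, 0, 0.005, 0, -0.0213, 0.0051, 0, 0, 0, 0.005, 0, -0.0219, 0.0014, 0, 0, 0, 0.005, 0, 0, 0, 0, 0, 0, 0.005, 0, 0, 0, 0, 0, 0, 0.005],
)

```text
clock: 12.05
eef_pos: [0.4935, 0.124, 0.1425]
tcp_rot: [1.08, 1.281, -1.078]
wrist_force: [4.3, -4.5, -4.5]
grip_width: 0.0131
```

Emit:
servo_tool(
  series=[0, -0.004, 0, 0, 0, 0, 0.005, 0, 0, 0, 0, 0, 0, 0.005, 0, 0, 0, 0, 0, 0, 0.05, 0, 0, 0, 0, 0, 0, 0.05, 0, 0, 0, 0, 0, 0, 0.05, -0.04, 0, 0, 0, 0, 0, 0.05, -0.05, 0, 0, 0, 0, 0, 0.07, -0.04, 0, 0, 0, 0, 0, 0.07],
)

```text
clock: 12.85
eef_pos: [0.4874, 0.1252, 0.2752]
tcp_rot: [1.08, 1.286, -1.077]
wrist_force: [0.7, -0.4, 0.7]
grip_width: 0.0701
```

Emit:
servo_tool(
  series=[0, 0, 0.05, 0, 0, 0, 0.07, 0, 0, 0.05, 0, 0, 0, 0.07, 0, 0, 0.05, 0, 0, 0, 0.07, 0, 0, 0.05, 0, 0, 0, 0.07, 0, 0, 0, 0, 0, 0, 0.07],
)

```text
clock: 13.35
eef_pos: [0.5227, -0.0775, 0.2718]
tcp_rot: [1.083, 1.283, -1.087]
wrist_force: [-0.7, 0.3, -1.3]
grip_width: 0.0698
```

```bash
python3 - <<'E'
from h import *
S,T=get_image("side"),get_image("top");s,M=tool();print(s["eef_pos"])
np.savez("side1.npz",**S);np.savez("top1.npz",**T)
for im,b in((S,(150,180,340,330)),(T,(130,150,290,280))):
    m=mask(im,"yellow",b)
    if m.any():
        a=cen(m);print(a,onz(im,a[0],.183))
o=[cv2.resize(im["pixels"][:,:,::-1],(400,300),interpolation=cv2.INTER_AREA) for im in(S,T)]
cv2.imwrite("pics/c8.png",np.hstack(o))
E
```

```text
[ 0.52234634 -0.07270444  0.2723601 ]
(array([283.59259259, 242.56790123]), 81, (np.int64(281), np.int64(236), np.int64(286), np.int64(249))) [0.49162334 0.13305618 0.183     ]
(array([211.875, 230.35 ]), 40, (np.int64(209), np.int64(227), np.int64(215), np.int64(234))) [0.49325492 0.12625665 0.183     ]
```

Emit:
servo_tool(
  series=[0, 0, 0, 7.4, 0, 0, 0.07, 0, 0.0095, 0.042, 0, 0, 0, 0.07, 0, 0.0095, 0.042, 0, 0, 0, 0.07, 0, 0.0095, 0.042, 0, 0, 0, 0.07, 0, 0.0095, 0.042, 0, 0, 0, 0.07, 0, 0.0095, 0.042, 0, 0, 0, 0.07, 0, 0.0095, 0.042, 0, 0, 0, 0.07, 0, 0, 0, 0, 0, 0, 0.07],
)

```text
clock: 14.25
eef_pos: [0.5918, -0.3239, 0.2692]
tcp_rot: [1.176, 1.233, -1.179]
wrist_force: [-0.3, 1.1, -1.1]
grip_width: 0.0702
```

Emit:
servo_tool(
  series=[0.04, 0, 0, 0, 0, 0, 0.07, 0, 0, 0, 0, 0, 0, 0.07, 0, 0, 0, 0, 0, 0, 0.07],
)

```text
clock: 14.55
eef_pos: [0.591, -0.3187, 0.2318]
tcp_rot: [1.174, 1.235, -1.174]
wrist_force: [0.3, -0.0, 1.3]
grip_width: 0.0703
```

```bash
python3 - <<'E'
from h import *
S,T=get_image("side"),get_image("top");s,M=tool();print(s["eef_pos"],M.round(3).tolist())
o=[]
for im in(S,T):
    c=im["pixels"][:,:,::-1].copy()
    u=proj(im,np.array([.5925,-.322,.16])).astype(int)
    x0,y0=u-[50,55];x0=int(x0);y0=int(y0)
    c=cv2.resize(c[y0:y0+100,x0:x0+100],(400,400),interpolation=cv2.INTER_CUBIC)
    t=s["eef_pos"]+[0,0,.0325]
    for p,col in((t,(255,255,0)),([.5925,-.322,.16],(0,255,0))):
        v=(proj(im,np.array(p))-[x0,y0])*4;cv2.circle(c,tuple(v.astype(int)),3,col,-1)
    o.append(c)
cv2.imwrite("pics/c9.png",np.hstack(o))
E
```

```text
[ 0.592264   -0.32014056  0.2357654 ] [[0.004, 0.999, 0.048], [-0.002, 0.048, -0.999], [-1.0, 0.004, 0.002]]
```

View pics/c9.png

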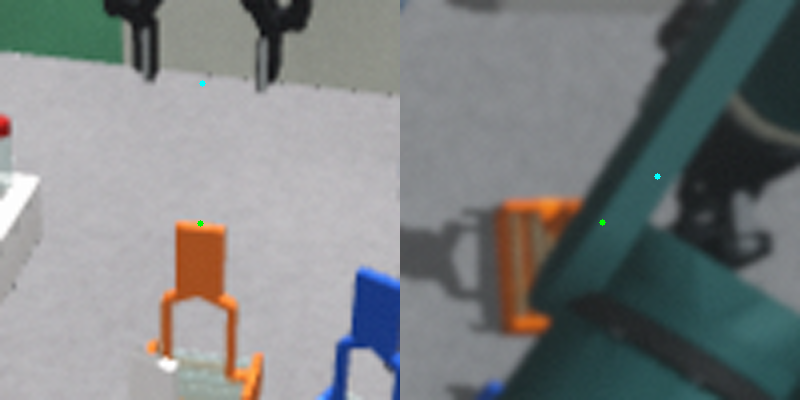

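Side view: the fingers straddle the tab. Tip centre is at crop (205,86) and the tab at (201,224), which matches the corrected tip model (32.5 mm offset).

Emit:
servo_tool(
  series=[0.04, 0, 0.002, 0, 0, 0, 0.07, 0.04, 0, 0, 0, 0, 0, 0.07, 0.04, 0, 0, 0, 0, 0, 0.07, 0.025, 0, 0, 0, 0, 0, 0.07, 0, 0, 0, 0, 0, 0, 0.07, 0, 0, 0, 0, 0, 0, 0.07, 0, 0, 0, 0, 0, 0, 0.07],
)

```text
clock: 15.35
eef_pos: [0.5933, -0.3242, 0.0921]
tcp_rot: [1.175, 1.224, -1.172]
wrist_force: [0.6, -0.4, 0.6]
grip_width: 0.0699
```

Emit:
servo_tool(
  series=[0.008, 0, -0.002, 0, 0, 0, 0.07, 0, 0, 0, 0, 0, 0, 0.07, 0, 0, 0, 0, 0, 0, 0.02, 0, 0, 0, 0, 0, 0, 0.02, 0, 0, 0, 0, 0, 0, 0.02, 0, 0, 0, 0, 0, 0, 0.02, 0, 0, 0, 0, 0, 0, 0.02],
  squeeze=40,
)

```text
clock: 16.05
eef_pos: [0.5912, -0.3211, 0.0797]
tcp_rot: [1.175, 1.23, -1.175]
wrist_force: [0.4, -0.6, -0.3]
grip_width: 0.0356
```

Emit:
servo_tool(
  series=[-0.02, 0, 0, 0, 0, 0, 0.02, -0.04, 0, 0, 0, 0, 0, 0.02, -0.05, 0, 0, 0, 0, 0, 0.02, 0, 0, 0, 0, 0, 0, 0.02, 0, 0, 0, 0, 0, 0, 0.02, 0, 0, 0, 0, 0, 0, 0.02],
)

```text
clock: 16.65
eef_pos: [0.5901, -0.3206, 0.1872]
tcp_rot: [1.175, 1.235, -1.176]
wrist_force: [-0.2, 0.1, -2.6]
grip_width: 0.0354
```

```bash
python3 - <<'E'
from h import *
S,T=get_image("side"),get_image("top");s,M=tool();print(s["eef_pos"],s["grip_width"])
np.savez("side2.npz",**S);np.savez("top2.npz",**T)
S0=dict(np.load("side0.npz"))
for im in(S0,S):
    m=mask(im,"orange",(240,40,330,190));n,l,st,c=cv2.connectedComponentsWithStats(m);print([list(st[i])+list(c[i].round(1)) for i in range(1,n) if st[i,4]>20])
S0=S
print("tip",proj(S,s["eef_pos"]+[0,0,.0325]))
E
```

```text
[ 0.58991329 -0.32043817  0.18628666] 0.03525012010478437
[[np.int32(277), np.int32(131), np.int32(24), np.int32(52), np.int32(398), np.float64(287.8), np.float64(154.6)]]
[[np.int32(270), np.int32(96), np.int32(34), np.int32(58), np.int32(595), np.float64(286.5), np.float64(126.3)]]
tip [287.18755094 112.6964014 ]
```

Emit:
servo_tool(
  series=[-0.05, 0, 0, 0, 0, 0, 0.02, -0.045, 0, 0, -6.8, 0, 0, 0.02, 0, -0.001, -0.02, 0, 0, 0, 0.02, 0, -0.002, -0.04, 0, 0, 0, 0.02, 0, -0.002, -0.04, 0, 0, 0, 0.02, 0, -0.002, -0.04, 0, 0, 0, 0.02, 0, -0.002, -0.04, 0, 0, 0, 0.02, 0, -0.002, -0.04, 0, 0, 0, 0.02],
)

```text
clock: 17.55
eef_pos: [0.5429, -0.1043, 0.2825]
tcp_rot: [1.086, 1.286, -1.089]
wrist_force: [0.4, -0.7, -2.7]
grip_width: 0.0354
```

Emit:
servo_tool(
  series=[0, -0.002, -0.04, 0, 0, 0, 0.02, 0, -0.002, -0.04, 0, 0, 0, 0.02, 0, -0.002, -0.04, 0, 0, 0, 0.02, 0, -0.003, -0.04, 0, 0, 0, 0.02, 0, -0.001, -0.017, 0, 0, 0, 0.02, 0, 0, 0, 0, 0, 0, 0.02, 0, 0, 0, 0, 0, 0, 0.02],
)

```text
clock: 18.25
eef_pos: [0.5047, 0.067, 0.2832]
tcp_rot: [1.085, 1.284, -1.088]
wrist_force: [0.7, -0.4, -2.2]
grip_width: 0.0356
```

```bash
python3 - <<'E'
from h import *
s,M=tool();print(s["eef_pos"],s["grip_width"],M.round(3).tolist())
S,T=[dict(np.load(f"{n}1.npz")) for n in("side","top")]
a=[cen(mask(S,"yellow",(150,180,340,330)))[0],cen(mask(T,"yellow",(130,150,290,280)))[0]]
p=tri([ray(S,a[0]),ray(T,a[1])]);print("pull",p)
h=np.array([.472,.2497]);u=p[:2]-h;print(np.linalg.norm(u),np.degrees(np.arctan2(u[1],u[0])))
u/=np.linalg.norm(u);d=s["eef_pos"][:2]-p[:2];print("along,lateral(right of arm)",d@u,d@np.array([u[1],-u[0]]))
E
```

```text
[0.50467696 0.06699024 0.28324648] 0.03556269251625877 [[-0.002, 0.986, 0.165], [-0.001, 0.165, -0.986], [-1.0, -0.002, 0.0]]
pull [0.49359826 0.12712085 0.1767227 ]
0.12446739429267045 -80.00713934778979
along,lateral(right of arm) 0.061140826774778126 -0.00047643414276376384
```

Emit:
servo_tool(
  series=[0.04, 0, 0, 0, 0, 0, 0.02, 0.04, 0, 0, 0, 0, 0, 0.02, 0.016, 0, 0, 0, 0, 0, 0.02, 0, 0, 0, 0, 0, 0, 0.02, 0, 0, 0, 0, 0, 0, 0.02, 0, 0, 0, 0, 0, 0, 0.02, 0, 0, 0, 0, 0, 0, 0.02],
)

```text
clock: 18.95
eef_pos: [0.5063, 0.0667, 0.1906]
tcp_rot: [1.089, 1.28, -1.085]
wrist_force: [0.3, 0.4, -1.6]
grip_width: 0.0354
```

```bash
python3 - <<'E'
from h import *
S=get_image("side");s,M=tool();print(s["eef_pos"],s["grip_width"],s["wrist_force"])
c=np.array([*s["eef_pos"][:2],0]);b=s["eef_pos"][2]-.080
im=S["pixels"][:,:,::-1].copy()
u=proj(S,c+[0,0,.18]).astype(int)-[45,50];x0,y0=map(int,u)
k=cv2.resize(im[y0:y0+100,x0:x0+100],(600,600),interpolation=cv2.INTER_CUBIC)
for dx,z in((-.022,.035),(.022,.035),(.022,.093),(0,.103),(-.022,.093)):
    v=(proj(S,c+M[:,1]*dx+[0,0,b+z])-[x0,y0])*6;cv2.circle(k,tuple(v.astype(int)),3,(255,255,0),-1)
cv2.imwrite("pics/c10.png",k)
E
```

```text
[0.50607384 0.06687994 0.19037243] 0.035552282551108594 [-0.11279221  0.59253722 -1.85993455]
```

View pics/c10.png

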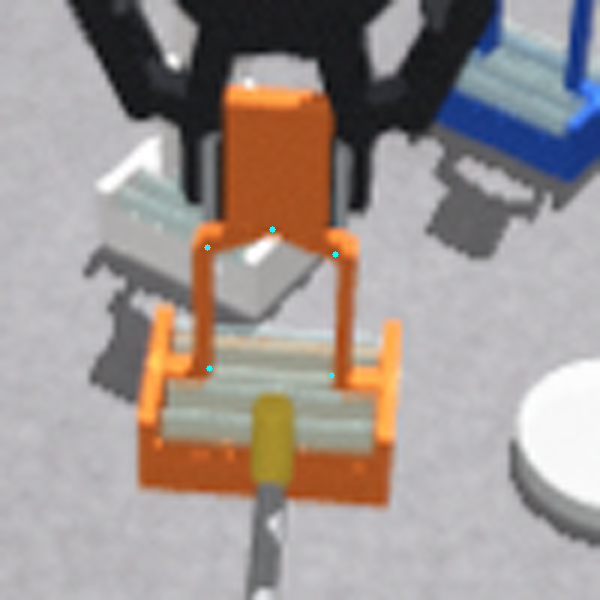

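The last picture shows the opening outline on the predicted dots. The pull is laterally centred (crop 272) in line with it, so I'm threading it now.

Emit:
servo_tool(
  series=[0.003, -0.001, -0.01, 0, 0, 0, 0.02, 0, 0, -0.02, 0, 0, 0, 0.02, 0, 0, -0.02, 0, 0, 0, 0.02, 0, 0, -0.015, 0, 0, 0, 0.02, 0, 0, 0, 0, 0, 0, 0.02],
)

```text
clock: 19.5
eef_pos: [0.493, 0.133, 0.1858]
tcp_rot: [1.085, 1.284, -1.084]
wrist_force: [-0.5, -0.9, -1.9]
grip_width: 0.036
```

Emit:
servo_tool(
  series=[0, 0, -0.02, 0, 0, 0, 0.02, 0, 0, -0.02, 0, 0, 0, 0.02, 0, 0, -0.01, 0, 0, 0, 0.02, 0, 0, 0, 0, 0, 0, 0.02, 0, 0, 0, 0, 0, 0, 0.02],
)

```text
clock: 20.0
eef_pos: [0.4854, 0.1796, 0.1856]
tcp_rot: [1.086, 1.282, -1.087]
wrist_force: [-0.4, -0.2, -2.0]
grip_width: 0.0354
```

Emit:
servo_tool(
  series=[0.02, 0, 0, 0, 0, 0, 0.02, 0.015, 0, 0, 0, 0, 0, 0.02, 0.007, 0, 0, 0, 0, 0, 0.02, 0, 0, 0, 0, 0, 0, 0.02, 0, 0, 0, 0, 0, 0, 0.02, 0, 0, 0, 0, 0, 0, 0.02],
)

```text
clock: 20.6
eef_pos: [0.4855, 0.1802, 0.1439]
tcp_rot: [1.087, 1.282, -1.086]
wrist_force: [-0.4, -0.4, -1.5]
grip_width: 0.0354
```

Emit:
servo_tool(
  series=[0.001, 0, 0, 0, 0, 0, 0.02, 0.001, 0, 0, 0, 0, 0, 0.02, 0, 0, 0, 0, 0, 0, 0.02],
)

```text
clock: 20.9
eef_pos: [0.4855, 0.1804, 0.1423]
tcp_rot: [1.087, 1.282, -1.086]
wrist_force: [-0.7, -0.6, 1.2]
grip_width: 0.0356
```

Emit:
servo_tool(
  series=[0.001, 0, 0, 0, 0, 0, 0.02, 0, 0, 0, 0, 0, 0, 0.02],
)

```text
clock: 21.1
eef_pos: [0.4858, 0.1804, 0.1422]
tcp_rot: [1.088, 1.281, -1.085]
wrist_force: [-1.6, -0.3, 4.2]
grip_width: 0.0355
```

Resting on the arm (force sign reversed). I'll release slowly and then lift.

Emit:
servo_tool(
  series=[0, 0, 0, 0, 0, 0, 0.045, 0, 0, 0, 0, 0, 0, 0.055, 0, 0, 0, 0, 0, 0, 0.065, 0, 0, 0, 0, 0, 0, 0.065, -0.02, 0, 0, 0, 0, 0, 0.065, -0.04, 0, 0, 0, 0, 0, 0.065, -0.05, 0, 0, 0, 0, 0, 0.065, -0.05, 0, 0, 0, 0, 0, 0.065],
)

```text
clock: 21.9
eef_pos: [0.4847, 0.1802, 0.3016]
tcp_rot: [1.086, 1.284, -1.088]
wrist_force: [1.7, 0.6, -0.0]
grip_width: 0.065
```

Emit:
servo_tool(
  series=[0, 0, 0.05, 0, 0, 0, 0.065, 0, 0, 0.05, 0, 0, 0, 0.065, 0, 0, 0.05, 0, 0, 0, 0.065, 0, 0, 0.05, 0, 0, 0, 0.065, 0, 0, 0.05, 0, 0, 0, 0.065, 0, 0, 0, 0, 0, 0, 0.065, 0, 0, 0, 0, 0, 0, 0.065, 0, 0, 0, 0, 0, 0, 0.065],
)

```text
clock: 22.7
eef_pos: [0.5262, -0.0653, 0.3006]
tcp_rot: [1.087, 1.284, -1.086]
wrist_force: [-0.3, 0.7, -0.0]
grip_width: 0.0649
```

```bash
cat > chk.py <<'E'
from h import *
import time
S,T=get_image("side"),get_image("top");s,M=tool();print(s["clock"],s["eef_pos"],s["wrist_force"])
out={}
for n,im,b in(("S",S,(230,150,345,330)),("T",T,(150,170,260,280))):
    for col in("yellow","orange"):
        m=mask(im,col,b)
        if m.any(): c=cen(m);print(n,col,c[0].round(1),c[1],[int(v) for v in c[2]]);out[n+col]=c[0]
p=tri([ray(S,out["Syellow"]),ray(T,out["Tyellow"])]);u=p[:2]-[.472,.2497];print("pull",p,"arm dir",np.degrees(np.arctan2(u[1],u[0])))
e=np.array([.4855,.1804,0]);print("expected orange tab top/mid/base S",[proj(S,e+[0,0,z]).round(1).tolist() for z in(.222,.142,.062)],"T",[proj(T,e+[0,0,z]).round(1).tolist() for z in(.222,.062)])
m=mask(S,"orange",(230,150,345,330));ys,xs=np.nonzero(m);t=ys<ys.min()+15
print("tab col/row",xs[t].mean(),ys.min(),"->",onz(S,(xs[t].mean(),ys.min()),.222))
E
python3 chk.py
```

```text
22.8 [ 0.52626396 -0.06476643  0.30088601] [ 0.20717758  0.48453474 -0.08823478]
S yellow [283.9 240.7] 47 [281, 236, 303, 290]
S orange [281.6 276.7] 1008 [260, 245, 305, 311]
T yellow [211.2 229.9] 41 [208, 227, 214, 233]
T orange [196.2 240.3] 493 [184, 222, 211, 258]
pull [0.49333775 0.12776657 0.18285748] arm dir -80.0740269547099
expected orange tab top/mid/base S [[281.0, 246.5], [280.9, 274.9], [280.8, 299.5]] T [[185.4, 231.1], [197.7, 240.1]]
tab col/row 279.83812949640287 245 -> [0.48837527 0.17718439 0.222     ]
```

Emit:
servo_tool(
  series=[0, 0, 0, 0, 0, 0, 0.065, 0, 0, 0, 0, 0, 0, 0.065, 0, 0, 0, 0, 0, 0, 0.065, 0, 0, 0, 0, 0, 0, 0.065, 0, 0, 0, 0, 0, 0, 0.065, 0, 0, 0, 0, 0, 0, 0.065, 0, 0, 0, 0, 0, 0, 0.065, 0, 0, 0, 0, 0, 0, 0.065],
)

```text
clock: 23.6
eef_pos: [0.5263, -0.0663, 0.3006]
tcp_rot: [1.087, 1.283, -1.087]
wrist_force: [0.5, -0.1, -0.5]
grip_width: 0.0648
```

```bash
python3 chk.py; python3 - <<'E'
from h import *
S=get_image("side");S0=dict(np.load("side0.npz"))
print("blue",*[cen(mask(i,"blue",(300,130,350,205)))[0].round(1) for i in (S0,S)])
E
```

```text
23.7 [ 0.52630137 -0.06635015  0.30060645] [-0.58538192  0.60547937 -0.0124326 ]
S yellow [283.5 239.7] 46 [281, 236, 286, 243]
S orange [281.1 276.5] 993 [259, 245, 305, 311]
T yellow [211.2 229.9] 40 [208, 227, 214, 233]
T orange [196.1 240. ] 480 [184, 221, 211, 258]
pull [0.49353949 0.12760433 0.18542992] arm dir -79.99511663452034
expected orange tab top/mid/base S [[281.0, 246.5], [280.9, 274.9], [280.8, 299.5]] T [[185.4, 231.1], [197.7, 240.1]]
tab col/row 280.06810035842295 245 -> [0.4879692  0.17708439 0.222     ]
blue [328.1 173.1] [328.1 173. ]
```

Emit:
servo_tool(
  series=[0, 0, 0, 0, 0, 0, 0.065, 0, 0, 0, 0, 0, 0, 0.065, 0, 0, 0, 0, 0, 0, 0.065, 0, 0, 0, 0, 0, 0, 0.065, 0, 0, 0, 0, 0, 0, 0.065, 0, 0, 0, 0, 0, 0, 0.065, 0, 0, 0, 0, 0, 0, 0.065, 0, 0, 0, 0, 0, 0, 0.065],
)

```text
clock: 24.55
eef_pos: [0.5263, -0.0663, 0.3006]
tcp_rot: [1.087, 1.283, -1.087]
wrist_force: [-0.0, 0.2, -0.8]
grip_width: 0.0647
```

Emit:
servo_tool(
  series=[0, 0, 0, 0, 0, 0, 0.065, 0, 0, 0, 0, 0, 0, 0.065, 0, 0, 0, 0, 0, 0, 0.065, 0, 0, 0, 0, 0, 0, 0.065, 0, 0, 0, 0, 0, 0, 0.065, 0, 0, 0, 0, 0, 0, 0.065, 0, 0, 0, 0, 0, 0, 0.065, 0, 0, 0, 0, 0, 0, 0.065],
)

```text
clock: 25.35
eef_pos: [0.5263, -0.0663, 0.3006]
tcp_rot: [1.087, 1.283, -1.087]
wrist_force: [0.1, 0.1, -1.1]
grip_width: 0.0653
```

```bash
python3 chk.py | grep orange; python3 chk.py | grep orange; python3 -c "from station import hand_in; print(hand_in())"
```

```text
S orange [281.  276.5] 994 [259, 245, 305, 311]
T orange [196.1 240. ] 483 [184, 222, 211, 258]
expected orange tab top/mid/base S [[281.0, 246.5], [280.9, 274.9], [280.8, 299.5]] T [[185.4, 231.1], [197.7, 240.1]]
S orange [280.9 276.5] 990 [259, 245, 305, 311]
T orange [196. 240.] 479 [184, 222, 210, 258]
expected orange tab top/mid/base S [[281.0, 246.5], [280.9, 274.9], [280.8, 299.5]] T [[185.4, 231.1], [197.7, 240.1]]
the job is handed in; nothing more can be done
None
```

The hook is swung fully out and the orange rack hangs on its arm by the handle opening. I handed the job in at about 25 s; no verdict was reported.

**First try failed:** my first grip on the yellow pull closed on air. The images and a light touch on the table (about 30 N) showed the real fingertips end about 32 mm short of the reported TCP. I corrected for that, and the second grip held.

**Last checks, all from camera measurements:**
- **Hook:** about 1.56 rad open, taking the arm direction (-80°) against the panel direction I measured (about 9–10°).
- **Orange rack:** its middle is about 53 mm from the pull towards the hinge. Its position is within a few pixels of where it should hang, in both views. It stayed put to about 0.2 px between looks, and a slight sway right after release had died out.
- **Other racks:** the blue rack did not move (0.1 px). I did not measure the white rack; my path kept about 30 mm or more above it.
- **Robot:** clear of everything and at rest, with about 1 N or less at the wrist.

The rack's final hanging was checked by numbers only, without a last picture.

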